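# Set the sprung tweezers to the mark over the parts dish

### The arm

A 6-joint arm with a two-finger parallel gripper is mounted at the origin on the work surface. World frame = base frame: x ahead of the robot, y to its left, z up, the work surface at z = 0. Lengths are in m, angles in degrees, forces in N, time in s.
With the tool pointing down it reaches from about 0.375 to 0.975 m from the base axis. Payload 3.8 kg.
Tool frame: the origin (TCP) lies midway between the tips of the shut fingers; the grasp point (between the pads) lies 19 mm behind it (robot.pinch_z is the z of the grasp point in the tool frame, in m); z points along the fingers, y is the line along which they close (so a half turn about z gives the same grasp; the last joint's range is limited). The gripper opens to 85 mm and grips with 20 to 120 N. Pads are 22 mm wide; open, the fingers measure 114 mm over their backs; the gripper's body (76 mm by 85 mm) begins 54 mm behind the grasp point. The pads swing forward as they close: fully open they stand 13 mm farther back than shut.
Start: joints at [67.328, 15.12, 91.902, -0, 72.978, -2.114], TCP at [0.237, 0.632, 0.21] pointing down, gripper open.
Joint ranges: [-150.88, 150.88], [-54.13, 125.18], [17.81, 147.31], [-75.09, 255.09], [0, 152.58], [-146.25, 146.25]. Speed limits (degrees/s): [147.25, 147.25, 180, 180, 180, 180].

### API

Orientations are given as a 3x3 rotation matrix whose columns are the frame's x, y, z axes.
In Python, from bench import robot, optics gives the robot as it stands.
- The arm moves only by the tool drive_tool, never from a script. Its argument "targets" is a list that holds one entry, the list of rows, each a list of 7 numbers: the turn, a rotation vector about the world's x, y, z in shares of 60 degrees (1.0 is 60 degrees), then the shift along the world's x, y, z in normalised numbers (1 is 100 cm), then the opening, from 0 (shut) to 1 (fully open). In form: [[[rx, ry, rz, x, y, z, jaw], ...]]. A call has 1 to 20 rows; each row is the pose to reach, as a shift and turn from the pose commanded when the call began; what a row does not reach only later rows make up. A row lasts 1/8 s, in which the tool goes at most 62.5 mm and 10.7 degrees, less where a joint would pass 70% of its speed; a pose out of reach is approached as far as the arm can. No shift or turn number may pass 1 either way. A call with a gripper value outside its range is refused whole. The fingers move at their own pace and stop on an object; "grip_force" is the grip in N (left out, the last holds). Time passes only in rows, so rows that repeat a pose let the fingers close. It gives the time, the measured TCP pose, the force, the opening and the grip force at its end, in the units of the state.
- robot.state(): the state, without advancing time (a new reading comes with each control period).
- optics.snapshot(name): name is "scene" or "top" or "wrist"; returns the picture (400x640x3 uint8, red, green, blue); there is no depth.
- optics.get_calibration(name): a dict with "fx", "fy", "cx", "cy" (pixels), "dist" ([k1, k2, p1, p2, k3] as OpenCV has them; the pictures are not rectified), "eye" and "orientation" of the camera in the world. Camera axes: x right, y down, z forward; pixel columns grow to the right and rows downward; lengths in m; the calibration is good to about 2 mm. A picture is of the moment at which its call begins: read the wrist's pose just before it. get_calibration takes no time and is no camera call; for the wrist camera it gives the pose at the moment of the call.
- robot.sign_off(): hands the job in; it is judged then, once.
The state is a dict: "time": time; "joint_pos": joint angles; "dq": joint speeds; "effort": joint torques, N m; "position": TCP position; "eef_rot": TCP orientation; "wrist_force": force on the tool from outside, world axes, zero at the start; "wrist_torque": the same for the moment, N m; "grip_width": finger opening in m; "finger_force": force on a finger pad.
Only numpy, scipy, OpenCV 4.12 (cv2) and the standard library are available. Lean on these libraries where they do the work, as an engineer would, in place of code of your own. Each camera call takes 0.05 s, during which the arm holds its last target. There are 200 camera calls.

### The job

Pick the big sprung tweezers up by their blue pads and hold them level, a little above the round parts dish with both tips over it, squeezed so that the red pointer stands in line with the yellow mark, ready to nip out a bearing roller. Never pinch the tips shut, keep the tweezers off the dish, and leave the can, the wrench and the bearing race where they are. Finish while still holding the tweezers there, with the gap steady at the mark: do not put them down or let go.

Things in the scene. Friction and masses are not known exactly. Their poses are not given: they have to be found in the camera images.
- tweezers: Sprung steel tweezers, 206 mm long, loose, about 110 g: two strips 20 mm tall, 2.5 thick, in a V from a tail block (18 wide), lying on edge, tips away from the robot (yaw within 0.6 rad of +x). Origin: underside, midway between the two blue pads; x to the tips (70 mm ahead; tail end 136 behind), y to the left strip, z up. The left strip is fixed to this body, the right one swings.
- jaw (a joint): Hinge of the right strip, axis 120 mm behind the tweezers' origin. 0 relaxed, grows as they are squeezed. Tip gap = 43.5 mm - 190 mm x value; width over the blue pads about 46 mm - 120 mm x value; the stop is at 0.22 rad (tips nearly touch). It springs open: squeezing at the pads takes about 4 N to begin, 11 N at 0.165 rad.
- mark (a joint): Stiff slide of the yellow mark along the scale bar, already set at the start (-0.0115 to +0.0085): the mark's y (m) in the tweezers' frame. The red pointer's y in that frame is -0.0226 + 0.186 x (jaw value), so it meets the mark when jaw = (mark + 0.0226) / 0.186.
- mark_top (a point): Middle of the top of the yellow mark, a block 22 x 5 (in y) x 6 mm on a black scale bar (22 x 68 x 3 mm) that crosses over the strips 46 mm ahead of the tweezers' origin. Top 29 mm above their underside. The marked tip gap is reached when the red pointer is in line with this block, seen along the tweezers' length.
- pointer (a point): Top of the red pointer, a nib 14 x 3 x 9 mm on the right strip, 66 mm ahead of the tweezers' origin, just in front of the scale bar, 28 mm above the underside; it swings left as the tweezers are squeezed.
- grip (a point): Point midway between the two blue plastic finger pads, 10 mm above the tweezers' underside, same x, y as their origin, close to the centre of mass. The pads are on the outsides of the strips, 44 mm long (x -22 to +22), 20 mm tall, 46 mm apart over their outsides when relaxed; they become parallel at tip gaps around 22 mm.
- left_tip (a point): Tip of the left strip, mid-height (70 mm ahead, 23 mm left of the tweezers' origin), with a dark block 16 x 5 x 20 mm on its outside.
- right_tip (a point): Tip of the right strip, mid-height (relaxed: 70 mm ahead, 23 mm right of the tweezers' origin), with a dark block like the left one.
- dish: Round magnetic steel parts dish with five bearing rollers in it, stuck fast to the bench: 150 mm across the rim, 120 mm across the foot, 28 mm high. Origin: centre of the underside. Left or right of the robot's midline.
- dish_mid (a point): Centre of the dish's mouth, at rim height (28 mm).
- can: Bystander: a can with a yellow band, 64 mm across, 110 mm tall, standing at the far side of the bench. Origin: centre of the underside.
- wrench: Bystander: a steel wrench lying flat on the right of the bench, its length roughly along y. Origin: underside, near its middle.
- race: Bystander: a dark steel bearing race (ring) 68 mm outside, 48 mm inside, 18 mm tall, lying on the left of the bench. Origin: centre of the underside.
Not all that is in view belongs to the job. Leave any pink look-alike of the dish alone.

How it is judged (in metres and radians):
At the end, for the whole second after the job is handed in: Held still by the gripper, level within 0.35 rad, tips and grip point 50 to 200 mm above the bench, both tips within 65 mm of the dish's centre seen from above, dish not touched by the tweezers, red pointer within 2.5 mm of the yellow mark's middle across the tweezers and steady (0.05 rad/s) (y of pointer in the frame of mark_top between -0.0025 and 0.0025 m and velocity of joint jaw between -0.05 and 0.05 rad/s and linear speed of tweezers below 0.03 m/s and contact force between tweezers and the fingers above 1 N and contact force between tweezers and dish below 0.1 N and height (world z) of left_tip between 0.05 and 0.2 m and height (world z) of right_tip between 0.05 and 0.2 m and height (world z) of grip between 0.05 and 0.2 m and angle between tweezers's own z axis and vertical below 0.35 rad and horizontal distance between each of left_tip, right_tip and dish_mid below 0.065 m); the arm keeps its last pose, push and grip.
It fails at once if the can pushed more than 30 mm (distance of can from where it was at the start of the episode above 0.03 m).
It fails at once if the wrench pushed more than 30 mm (distance of wrench from where it was at the start of the episode above 0.03 m).
It fails at once if the bearing race pushed more than 30 mm (distance of race from where it was at the start of the episode above 0.03 m).
It fails at once if the tips pinched shut (tip gap under about 6 mm) (value of joint jaw above 0.197 rad).
It also fails if it takes over 38 s, if anything falls off the work surface, if the arm or the gripper's body presses on something with over 40 N, if the wrist force passes 120 N, or if a joint passes its speed limit or range.

## Working session

There is one attempt and no reset: what is moved stays moved. The work goes in short steps, Python scripts to look and compute and a tool call to move; the robot and the scene stay as the last step left them, time stands still between calls to the robot, and variables do not carry over. Pictures are saved under pics/ and viewed, at most 10 in all, crops included, and the job is handed in when it is done.

Besides the shell and the picture viewer there is one more tool, called after "Call:" as name(argument=value, ...) on one line, values as JSON. drive_tool: Moves the arm, as the interface text tells. Its arguments: {"type":"object","properties":{"targets":{"type":"array","items":{"type":"array","items":{"type":"array","items":{"type":"number"}}}},"grip_force":{"type":"number"}},"required":["targets"]}

```bash
mkdir -p pics
cat > h.py <<'E'
import numpy as np, cv2
from bench import robot, optics
def snap(n,f=None):
    c=optics.get_calibration(n); im=np.asarray(optics.snapshot(n))
    if f: cv2.imwrite('pics/'+f,im[:,:,::-1])
    return im,c
def K(c): return np.array([[c['fx'],0,c['cx']],[0,c['fy'],c['cy']],[0,0,1.]])
def ray(c,uv,z):
    p=cv2.undistortPoints(np.array(uv,float).reshape(-1,1,2),K(c),np.array(c['dist'],float)).reshape(-1,2)
    d=np.c_[p,np.ones(len(p))]@np.array(c['orientation']).T; e=np.array(c['eye'])
    return e+d*((z-e[2])/d[:,2])[:,None]
def blobs(m,amin=30):
    n,l,s,ce=cv2.connectedComponentsWithStats(m.astype(np.uint8))
    return [(ce[i].round(1),s[i]) for i in range(1,n) if s[i][4]>=amin]
E
python3 - <<'E'
from h import *
a,c=snap('top','top1.png'); b,d=snap('scene','scene1.png')
print(c); print(d['eye']); s=robot.state(); print(s['time'],s['position'],s['eef_rot'],s['grip_width'],robot.pinch_z)
E
```

```text
{'fx': 417.0930070066727, 'fy': 417.0930070066727, 'cx': 322.05778495040346, 'cy': 190.95867818123946, 'dist': array([-0.04810163,  0.        ,  0.        ,  0.        ,  0.        ]), 'eye': array([0.37174289, 0.00532546, 1.16782007]), 'orientation': array([[-0.0073442 , -0.97775953,  0.20960049],
       [-0.99997166,  0.00683358, -0.00316029],
       [ 0.00165768, -0.20961776, -0.977782  ]])}
[ 1.07139327 -0.26286301  0.89720744]
0.1 [0.23677515 0.63133128 0.20845402] [[-9.36318278e-01  3.51151608e-01 -7.93996365e-04]
 [ 3.51152500e-01  9.36316295e-01 -1.92808370e-03]
 [ 6.63820419e-05 -2.08411382e-03 -9.99997826e-01]] 0.08518492883065772 -0.0187
```

View pics/top1.png

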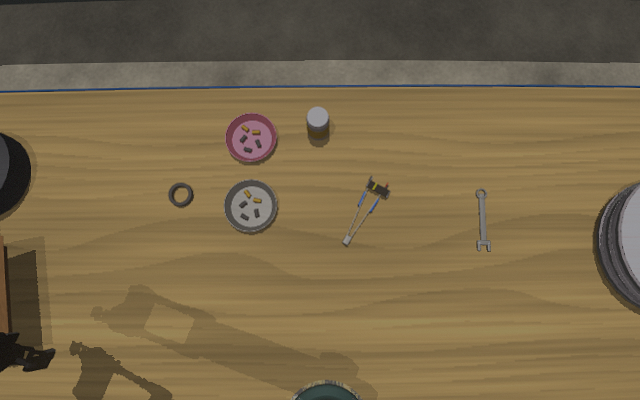

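View pics/scene1.png

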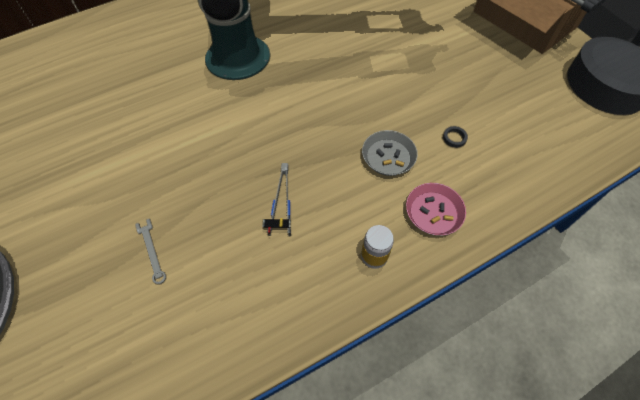

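The top view shows the grey dish at about (251,206), the tweezers with tail (347,241) and blue pads (362,198) and (375,208), the pink decoy at (251,138), the can at (318,120) and the wrench at (483,220). The scene view agrees.

Run:
```python
from h import *
for n in('top','scene'):
    im=cv2.imread(f'pics/{n}1.png'); c=optics.get_calibration(n); h=cv2.cvtColor(im,cv2.COLOR_BGR2HSV)
    H,S,V=cv2.split(h); box=np.zeros(H.shape,bool)
    if n=='top': box[170:255,335:400]=1
    else: box[155:240,255:300]=1
    bl=blobs((H>100)&(H<125)&(S>110)&box,6); ye=blobs((H>22)&(H<35)&(S>190)&(V>120)&box,4); re=blobs(((H<6)|(H>174))&(S>150)&box,3)
    for k,bb,z in(('blue',bl,.02),('yel',ye,.029),('red',re,.028)):
        for ce,s in bb: print(n,k,ce,s[4],ray(c,ce,z)[0].round(4))
    d=(S<60)&(V>40)
    lab=[b for b in blobs(d,400) if b[1][4]<6000]
    for ce,s in lab: print(n,'grey',ce,s, ray(c,(s[0]+s[2]/2-.5,s[1]+s[3]/2-.5),.028)[0].round(4))
c=optics.get_calibration('top')
print('tail',ray(c,(346,241),.02), 'dish edges',ray(c,[(225,207),(277,207),(251,181)],.028))
```

```text
top blue [361.4 198.1] 15 [ 0.5965 -0.1086  0.02  ]
top blue [373.4 205.7] 17 [ 0.5746 -0.1416  0.02  ]
top yel [374.4 186.1] 8 [ 0.6288 -0.1451  0.029 ]
top grey [317.3 118.5] [306 106  23  25 451] [0.8332 0.0148 0.028 ]
top grey [249.8 205.6] [ 224  179   53   53 2144] [0.5776 0.2021 0.028 ]
top grey [621.6 242.9] [ 596  182   44  126 3939] [ 0.4573 -0.8229  0.028 ]
top grey [482.3 221. ] [476 188  15  63 425] [ 0.5333 -0.4448  0.028 ]
top grey [324.8 392.1] [291 380  71  20 791] [ 0.0958 -0.0046  0.028 ]
scene blue [273.4 203.5] 8 [ 0.5741 -0.1362  0.02  ]
scene blue [288.5 207.5] 30 [ 0.6026 -0.1082  0.02  ]
scene red [268.7 229. ] 11 [ 0.6366 -0.1772  0.028 ]
scene grey [613.4  62.6] [ 580   35   60   60 2616] [0.6354 1.0449 0.028 ]
scene grey [389. 152.] [ 362  130   56   46 1898] [0.5869 0.2018 0.028 ]
scene grey [150.9 251. ] [135 219  31  65 565] [ 0.5539 -0.4469  0.028 ]
scene grey [378.4 240.3] [364 225  30  32 752] [0.7892 0.0362 0.028 ]
scene grey [  5.2 290.3] [  0 252  14  82 811] [ 0.4927 -0.7789  0.028 ]
tail [[ 0.47677867 -0.06310676  0.02      ]] dish edges [[0.57238333 0.27162945 0.028     ]
 [0.57145549 0.12692927 0.028     ]
 [0.64611916 0.20127416 0.028     ]]
```

The rows are not in the units I measure in: shifts go in shares of 100 cm and turns go in shares of 60 degrees. I convert before sending: -75.6 cm / 100 = -0.756, 34.9 cm / 100 = 0.349, -9 degrees / 60 = -0.15.

Call:
drive_tool(targets=[[[0,0,-0.15,0.349,-0.756,0,1],[0,0,-0.15,0.349,-0.756,0,1],[0,0,-0.15,0.349,-0.756,0,1],[0,0,-0.15,0.349,-0.756,0,1],[0,0,-0.15,0.349,-0.756,0,1],[0,0,-0.15,0.349,-0.756,0,1],[0,0,-0.15,0.349,-0.756,0,1],[0,0,-0.15,0.349,-0.756,0,1],[0,0,-0.15,0.349,-0.756,0,1],[0,0,-0.15,0.349,-0.756,0,1],[0,0,-0.15,0.349,-0.756,0,1],[0,0,-0.15,0.349,-0.756,0,1],[0,0,-0.15,0.349,-0.756,0,1],[0,0,-0.15,0.349,-0.756,0,1],[0,0,-0.15,0.349,-0.756,0,1],[0,0,-0.15,0.349,-0.756,0,1]]])

```text
time: 2.1
position: [0.5853, -0.1226, 0.2092]
eef_rot: [[-0.87, 0.493, -0.001], [0.493, 0.87, 0.001], [0.002, 0.0, -1.0]]
wrist_force: [-0.3, -0.0, 0.3]
grip_width: 0.0854
finger_force: 0.0
```

Run:
```python
from h import *
s=robot.state(); print(s['time'],s['position'],s['eef_rot'],s['joint_pos'],s['wrist_force'])
im,c=snap('wrist','w1.png'); np.savez('w1.npz',**c); print(c)
```

```text
2.1 [ 0.58525786 -0.12257522  0.2092325 ] [[-8.70262004e-01  4.92587550e-01 -1.24513725e-03]
 [ 4.92586607e-01  8.70262857e-01  9.96880269e-04]
 [ 1.57464751e-03  2.54209085e-04 -9.99998728e-01]] [-1.42389018e+01  6.91632814e+00  1.01643128e+02  3.98699570e-02
  7.15237461e+01 -7.47407788e+01] [-0.30024393 -0.04227967  0.34437042]
{'fx': 299.60570194039434, 'fy': 299.60570194039434, 'cx': 319.6674068252792, 'cy': 199.52704536618026, 'dist': array([-0.02133196,  0.        ,  0.        ,  0.        ,  0.        ]), 'eye': array([ 0.51423995, -0.08006959,  0.3737856 ]), 'orientation': array([[ 4.92823090e-01,  8.24509687e-01,  2.78045279e-01],
       [ 8.70129531e-01, -4.66985598e-01, -1.57477140e-01],
       [ 1.71343893e-06,  3.19543779e-01, -9.47571514e-01]])}
```

View pics/w1.png

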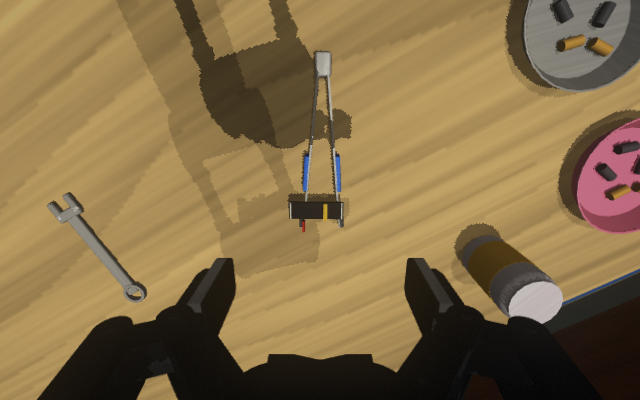

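The wrist view shows the tweezers nearly aligned: tail (322,63), blue pads (306,172) and (337,172), black bar spanning 289–343 at row 210, yellow mark (325,211), red pointer (304,226). The can and wrench are clear of the fingers.

```bash
cat >> h.py <<'E'
def feats(im,c,z0=0.,box=None):
    h=cv2.cvtColor(im,cv2.COLOR_RGB2HSV); H,S,V=[x.astype(int) for x in cv2.split(h)]
    b=np.zeros(H.shape,bool)
    x0,y0,x1,y1=box; b[y0:y1,x0:x1]=1
    for k,m,z in(('blue',(H>100)&(H<125)&(S>120),.02),('yel',(H>20)&(H<32)&(S>180)&(V>120),.029),('red',((H<6)|(H>174))&(S>140)&(V>70),.028),('black',(V<60)&(S<120),.023+0),('tail',(S<50)&(V>110),.02)):
        for ce,s in blobs(m&b,8): print(k,ce,s,ray(c,ce,z0+z)[0].round(4))
E
python3 - <<'E'
from h import *
im=cv2.imread('pics/w1.png')[:,:,::-1].copy(); c=dict(np.load('w1.npz'))
feats(im,c,0,(280,45,350,235))
E
```

```text
blue [305.2 172.7] [303 156   6  35 132] [ 0.5796 -0.1372  0.02  ]
blue [338.  172.4] [336 156   5  35 119] [ 0.5988 -0.1025  0.02  ]
yel [324.6 211.9] [323 204   4  17  65] [ 0.6324 -0.14    0.029 ]
red [303.2 226. ] [302 222   3  10  25] [ 0.636  -0.1728  0.028 ]
black [306.6 154.1] [305 153   4   3  11] [ 0.5605 -0.124   0.023 ]
black [307.  209.8] [290 201  33  20 528] [ 0.6212 -0.1588  0.023 ]
black [333.9 209.9] [327 202  15  17 219] [ 0.6378 -0.1296  0.023 ]
tail [324.6  70.3] [316  52  17  69 432] [ 0.4912 -0.0608  0.02  ]
tail [308.3 171.2] [305 145   7  56  98] [ 0.5799 -0.133   0.02  ]
tail [334.9 173.4] [333 148   5  53  94] [ 0.5981 -0.1064  0.02  ]
tail [290.  210.5] [290 203   1  16  16] [ 0.6123 -0.1786  0.02  ]
tail [341.2 209.5] [341 203   2  16  19] [ 0.643  -0.1218  0.02  ]
tail [338.5 222.3] [338 219   2   8  13] [ 0.6567 -0.1331  0.02  ]
```

Scaled: -20.4 cm / 100 = -0.204, -19.5 cm / 100 = -0.195, 0.5 degrees / 60 = 0.0083.

Call:
drive_tool(targets=[[[0,0,0.0083,0.004,0.003,-0.04,1],[0,0,0.0083,0.004,0.003,-0.08,1],[0,0,0.0083,0.004,0.003,-0.12,1],[0,0,0.0083,0.004,0.003,-0.15,1],[0,0,0.0083,0.004,0.003,-0.18,1],[0,0,0.0083,0.004,0.003,-0.195,1],[0,0,0.0083,0.004,0.003,-0.204,1],[0,0,0.0083,0.004,0.003,-0.204,0.8],[0,0,0.0083,0.004,0.003,-0.204,0.65],[0,0,0.0083,0.004,0.003,-0.204,0.58],[0,0,0.0083,0.004,0.003,-0.204,0.54],[0,0,0.0083,0.004,0.003,-0.204,0.5],[0,0,0.0083,0.004,0.003,-0.204,0.46],[0,0,0.0083,0.004,0.003,-0.204,0.43],[0,0,0.0083,0.004,0.003,-0.204,0.43],[0,0,0.0083,0.004,0.003,-0.204,0.43]]], grip_force=20)

```text
time: 4.15
position: [0.59, -0.121, 0.0057]
eef_rot: [[-0.874, 0.486, -0.0], [0.486, 0.874, 0.0], [0.0, -0.0, -1.0]]
wrist_force: [0.1, -0.3, -0.1]
grip_width: 0.0365
finger_force: 0.0
```

Run:
```python
from h import *
s=robot.state(); print(s['time'],s['position'],s['grip_width'],s['finger_force'],s['wrist_force'])
im,c=snap('wrist','w2.png'); np.savez('w2.npz',**c)
```

```text
4.15 [ 0.59000583 -0.1209702   0.00565175] 0.03654708861963688 0.0 [ 0.14331738 -0.30061516 -0.11154908]
```

View pics/w2.png

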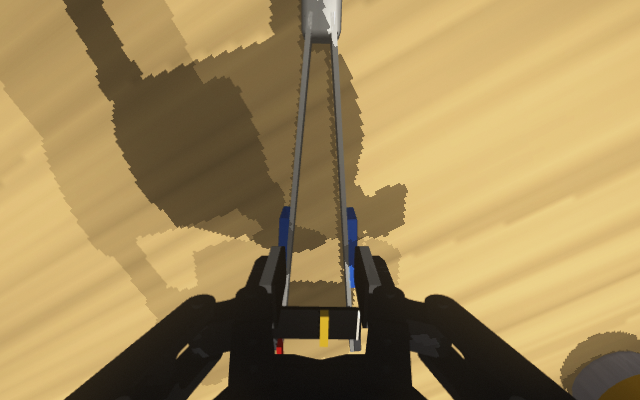

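The view shows the fingers beside the pads, with red pointer about (279,347) and yellow mark (324,328). The squeeze is unclear, so I'll measure it.

Run:
```python
from h import *
im=cv2.imread('pics/w2.png')[:,:,::-1].copy(); c=dict(np.load('w2.npz'))
feats(im,c,0,(270,0,372,356))
R=np.array(robot.state()['eef_rot'])[:,1]; 
for y in (200,240,270,290):
    row=im[y,270:375].astype(int); print(y,[tuple(v) for v in row[::3]] if y==240 else '')
p=ray(c,[(291,240),(347,240),(282,240),(357,240)],.02); print(p.round(4), p[:,:2]@R[:2])
```

```text
blue [284.  227.6] [279 207  11  50 329] [ 0.5676 -0.1285  0.02  ]
blue [351.6 243.2] [347 208  10  80 489] [ 0.594  -0.1006  0.02  ]
yel [323.7 330.4] [320 316   9  31 254] [ 0.6322 -0.1394  0.029 ]
red [278.8 349.8] [276 347   6   7  38] [ 0.6327 -0.1708  0.028 ]
black [320.8  40.1] [311  37  21   9 106] [ 0.4973 -0.0666  0.023 ]
black [292.  242.5] [292 239   1   8   8] [ 0.5763 -0.1283  0.023 ]
black [318.8 309.9] [ 270  246  102  110 4373] [ 0.6223 -0.1372  0.023 ]
black [291.  253.5] [291 250   1   8   8] [ 0.5818 -0.1323  0.023 ]
black [345. 282.] [345 278   1   9   9] [ 0.6126 -0.1147  0.023 ]
tail [324.  39.] [ 300    0   42  138 1843] [ 0.4972 -0.0649  0.02  ]
tail [347.8 285.3] [345 262   7  45 154] [ 0.6174 -0.115   0.02  ]
tail [285.4 291.8] [282 274   7  32  91] [ 0.6034 -0.1494  0.02  ]
tail [357.6 325.6] [356 310   4  31  79] [ 0.6464 -0.1232  0.02  ]
tail [351.5 345.4] [350 340   4  12  45] [ 0.6585 -0.1336  0.02  ]
200 
240 [(np.int64(96), np.int64(80), np.int64(50)), (np.int64(97), np.int64(79), np.int64(49)), (np.int64(97), np.int64(80), np.int64(50)), (np.int64(3
[... 891 characters left out ...]
118), np.int64(98), np.int64(61)), (np.int64(62), np.int64(55), np.int64(44)), (np.int64(100), np.int64(96), np.int64(90)), (np.int64(53), np.int64(59), np.int64(80)), (np.int64(37), np.int64(48), np.int64(84)), (np.int64(40), np.int64(61), np.int64(117)), (np.int64(70), np.int64(62), np.int64(52)), (np.int64(191), np.int64(160), np.int64(101)), (np.int64(192), np.int64(161), np.int64(103)), (np.int64(220), np.int64(187), np.int64(122)), (np.int64(192), np.int64(162), np.int64(104)), (np.int64(194), np.int64(162), np.int64(104))]
270 
290 
[[ 0.5759 -0.129   0.02  ]
 [ 0.591  -0.1019  0.02  ]
 [ 0.5734 -0.1334  0.02  ]
 [ 0.5937 -0.097   0.02  ]] [0.16689366 0.19794576 0.16189963 0.20349368]
```

Run:
```python
from h import *
im=cv2.imread('pics/w2.png')[200:360,230:410]
im=np.clip(im.astype(float)*1.8+15,0,255).astype(np.uint8)
cv2.imwrite('pics/w2c.png',cv2.resize(im,None,fx=3.7,fy=3.7,interpolation=cv2.INTER_NEAREST))
c=dict(np.load('w2.npz'));R=np.array(robot.state()['eef_rot'])
e=c['eye']; t=np.array(robot.state()['position'])
for z in(.0,.01,.02,.03,.04,.05): 
    p=ray(c,[(284,250),(358,250)],z); print(z,((p-t)@R).round(4))
```

```text
0.0 [[-0.0085 -0.0207  0.0057]
 [-0.0085  0.0264  0.0057]]
0.01 [[-0.0031 -0.0193 -0.0043]
 [-0.0031  0.025  -0.0043]]
0.02 [[ 0.0022 -0.018  -0.0143]
 [ 0.0022  0.0235 -0.0143]]
0.03 [[ 0.0076 -0.0167 -0.0243]
 [ 0.0076  0.0221 -0.0243]]
0.04 [[ 0.013  -0.0153 -0.0343]
 [ 0.013   0.0207 -0.0343]]
0.05 [[ 0.0184 -0.014  -0.0443]
 [ 0.0184  0.0192 -0.0443]]
```

View pics/w2c.png

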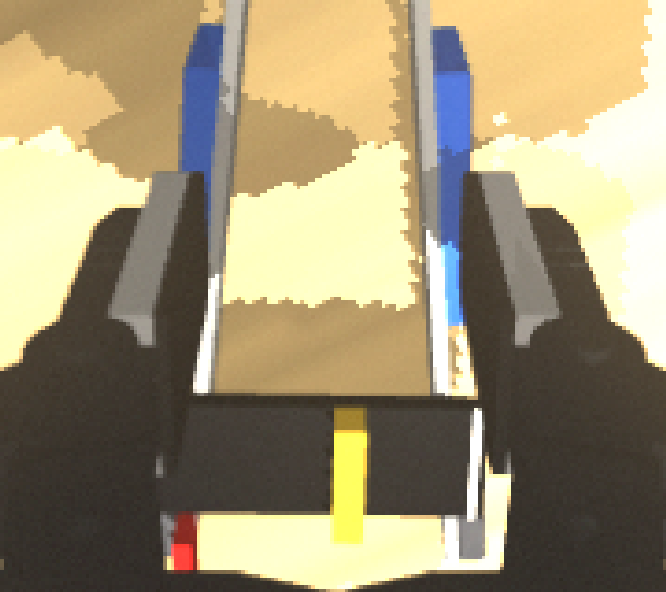

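The crop shows the finger tips with inner corners about (285,246) and (356,246). That fits 36.5 mm apart only if the tips are above the 20 mm strips, and the strips are still relaxed. So I'll open, step down carefully and watch the force.

Scaled: -0.5 cm / 100 = -0.005, -0.4 cm / 100 = -0.004.

Call:
drive_tool(targets=[[[0,0,0,0,0,0,0.62],[0,0,0,0,0,0,0.66],[0,0,0,0,0,-0.002,0.66],[0,0,0,0,0,-0.004,0.66],[0,0,0,0,0,-0.005,0.66],[0,0,0,0,0,-0.005,0.66]]])

```text
time: 4.95
position: [0.5899, -0.1209, 0.0005]
eef_rot: [[-0.874, 0.486, -0.0], [0.486, 0.874, 0.0], [0.0, -0.0, -1.0]]
wrist_force: [0.3, 0.1, 0.3]
grip_width: 0.0563
finger_force: 0.0
```

Run:
```python
from h import *
s=robot.state(); print(s['time'],s['position'],s['grip_width'],s['finger_force'],s['wrist_force'])
im,c=snap('wrist','w3.png'); np.savez('w3.npz',**c)
b,d=snap('scene'); b=b[150:260,220:350]
a=cv2.resize(b[:,:,::-1],None,fx=4,fy=4,interpolation=cv2.INTER_CUBIC)
w=im[200:360,230:410,::-1]; w=cv2.resize(np.clip(w*1.6,0,255).astype(np.uint8),None,fx=1.5,fy=2.75)
w=cv2.resize(w,(270,440)); cv2.imwrite('pics/c3.png',np.hstack([a,w]))
```

```text
4.95 [ 5.89862067e-01 -1.20946766e-01  4.80541983e-04] 0.05632868122688566 0.0 [0.27732792 0.11750402 0.25652517]
```

View pics/c3.png

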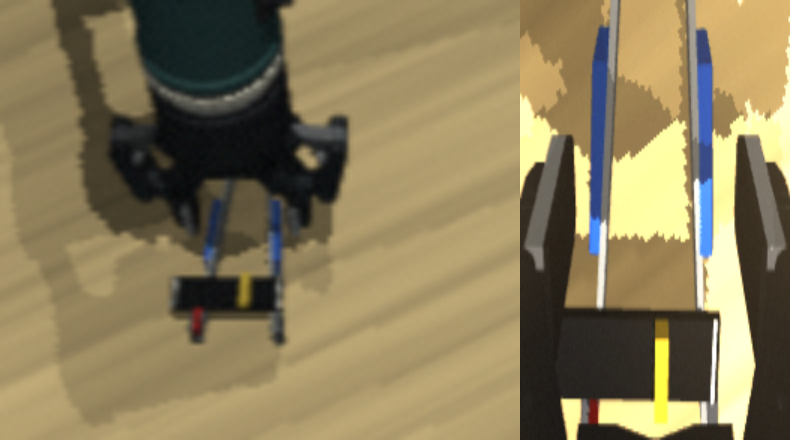

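In the left scene crop the finger tips are at about (190,230) and (303,230), which is full-frame (267.5,207.5) and (295.7,207.5). I'll triangulate their height.

Run:
```python
from h import *
c=optics.get_calibration('scene');w=dict(np.load('w3.npz')); s=robot.state(); t=np.array(s['position']);R=np.array(s['eef_rot'])
for z in(0,.01,.02,.03,.04):
    print(z,'scene',((ray(c,[(267.5,207.5),(295.7,207.5)],z)-t)@R*1e3).round(0)[:,:2].tolist(),
     'wrist',((ray(w,[(230+52/1.5,200+135/2.75),(230+218/1.5,200+135/2.75)],z)-t)@R*1e3).round(0)[:,:2].tolist())
```

```text
0 scene [[6.0, -38.0], [6.0, 34.0]] wrist [[-5.0, -32.0], [-5.0, 36.0]]
0.01 scene [[1.0, -37.0], [1.0, 34.0]] wrist [[0.0, -30.0], [0.0, 34.0]]
0.02 scene [[-5.0, -35.0], [-5.0, 35.0]] wrist [[6.0, -28.0], [6.0, 32.0]]
0.03 scene [[-10.0, -33.0], [-10.0, 36.0]] wrist [[11.0, -26.0], [11.0, 30.0]]
0.04 scene [[-16.0, -32.0], [-16.0, 37.0]] wrist [[16.0, -24.0], [16.0, 28.0]]
```

Both views agree the tips are still about 30 mm up, so there is roughly 22 mm left to descend. I'll step it with force checks.

Scaled: -1.2 cm / 100 = -0.012, -0.9 cm / 100 = -0.009.

Call:
drive_tool(targets=[[[0,0,0,0,0,-0.003,0.66],[0,0,0,0,0,-0.006,0.66],[0,0,0,0,0,-0.009,0.66],[0,0,0,0,0,-0.012,0.66],[0,0,0,0,0,-0.012,0.66]]])

```text
time: 5.68
position: [0.5896, -0.1209, -0.0118]
eef_rot: [[-0.874, 0.486, -0.001], [0.486, 0.874, 0.0], [0.001, -0.0, -1.0]]
wrist_force: [0.4, -0.4, -0.3]
grip_width: 0.0565
finger_force: 0.0
```

Call:
drive_tool(targets=[[[0,0,0,0,0,-0.003,0.66],[0,0,0,0,0,-0.006,0.66],[0,0,0,0,0,-0.009,0.66],[0,0,0,0,0,-0.009,0.6],[0,0,0,0,0,-0.009,0.55],[0,0,0,0,0,-0.009,0.52],[0,0,0,0,0,-0.009,0.49],[0,0,0,0,0,-0.009,0.46],[0,0,0,0,0,-0.009,0.44],[0,0,0,0,0,-0.009,0.44],[0,0,0,0,0,-0.009,0.44]]])

```text
time: 7.05
position: [0.5909, -0.1213, -0.0193]
eef_rot: [[-0.874, 0.486, 0.002], [0.486, 0.874, -0.0], [-0.002, 0.0, -1.0]]
wrist_force: [-0.4, -0.6, 6.3]
grip_width: 0.0377
finger_force: 8.4
```

Run:
```python
from h import *
s=robot.state(); print(s['time'],s['position'],s['grip_width'],s['finger_force'],s['wrist_force'])
im,c=snap('wrist','w4.png'); np.savez('w4.npz',**c)
feats(im,c,0,(270,0,400,370))
w=im[200:380,230:410,::-1]; cv2.imwrite('pics/w4c.png',cv2.resize(np.clip(w*1.6,0,255).astype(np.uint8),None,fx=3,fy=3))
```

```text
7.05 [ 0.59094037 -0.12125909 -0.01927827] 0.03767826524156544 8.406380442938826 [-0.39565961 -0.59627379  6.25279823]
blue [286.8 268.2] [282 223  12  93 880] [ 0.5791 -0.1304  0.02  ]
blue [353.3 268.4] [349 224  11  93 838] [ 0.5947 -0.1026  0.02  ]
yel [318.4 354.2] [313 350  11  10  93] [ 0.6248 -0.1385  0.029 ]
black [303.7  23. ] [303  21   2   6   9] [ 0.4939 -0.0716  0.023 ]
black [318.4  26.8] [313  23  14   8  81] [ 0.4976 -0.0676  0.023 ]
black [329.2  26.8] [328  26   4   3   8] [ 0.4995 -0.0642  0.023 ]
black [341. 216.] [341 208   1  17  17] [ 0.5667 -0.0948  0.023 ]
black [342. 256.] [342 242   1  29  29] [ 0.5845 -0.1036  0.023 ]
black [343.6 328.5] [ 270  246  130  124 7194] [ 0.6217 -0.1222  0.023 ]
black [298.  255.5] [298 251   1  10  10] [ 0.5744 -0.1212  0.023 ]
black [297. 271.] [297 266   1  11  11] [ 0.5813 -0.1258  0.023 ]
black [342.8 280.3] [342 273   2  17  19] [ 0.5962 -0.1094  0.023 ]
black [296. 286.] [296 282   1   9   9] [ 0.5882 -0.1304  0.023 ]
tail [326.7  62.5] [ 300    0   48  194 2262] [ 0.5092 -0.0705  0.02  ]
tail [346.8 317. ] [345 294   5  43 160] [ 0.6185 -0.1185  0.02  ]
tail [291.  322.8] [288 309   6  26 101] [ 0.6078 -0.1453  0.02  ]
tail [358.  347.9] [356 343   5  11  34] [ 0.6395 -0.1226  0.02  ]
```

View pics/w4c.png

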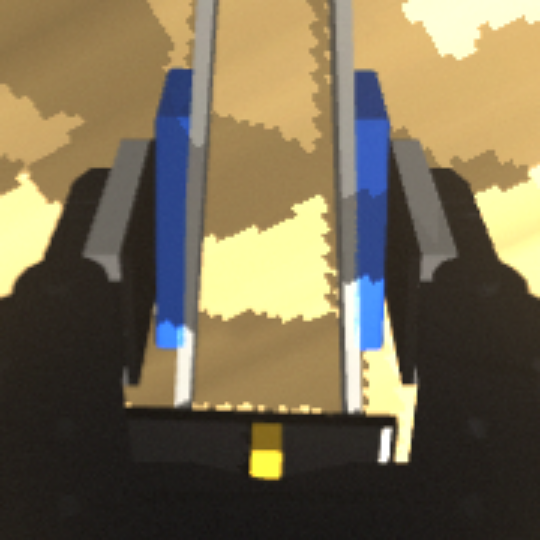

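The fingers now bear on the blue pads at 8.4 N and 37.7 mm. The yellow mark is at about full-frame (318,354), and the pointer is hidden by the gripper body. I'll lift a little, then squeeze part way.

Scaled: 11 cm / 100 = 0.11, 10 cm / 100 = 0.1.

Call:
drive_tool(targets=[[[0,0,0,0,0,0.002,0.42],[0,0,0,0,0,0.004,0.41],[0,0,0,0,0,0.007,0.4],[0,0,0,0,0,0.01,0.39],[0,0,0,0,0,0.015,0.38],[0,0,0,0,0,0.025,0.38],[0,0,0,0,0,0.04,0.38],[0,0,0,0,0,0.06,0.38],[0,0,0,0,0,0.08,0.38],[0,0,0,0,0,0.1,0.38],[0,0,0,0,0,0.11,0.38],[0,0,0,0,0,0.11,0.38],[0,0,0,0,0,0.11,0.38]]])

```text
time: 8.72
position: [0.5893, -0.1208, 0.0889]
eef_rot: [[-0.874, 0.486, -0.001], [0.486, 0.874, 0.0], [0.001, -0.0, -1.0]]
wrist_force: [0.6, 0.0, -1.2]
grip_width: 0.0329
finger_force: 8.2
```

Run:
```python
from h import *
s=robot.state(); print(s['time'],s['position'],s['grip_width'],s['finger_force'],s['wrist_force'],s['wrist_torque'])
im,c=snap('wrist','w5.png'); np.savez('w5.npz',**c)
b,d=snap('scene','s5.png'); t,_=snap('top','t5.png')
w=im[200:400,230:410,::-1]; w=cv2.resize(np.clip(w*1.6,0,255).astype(np.uint8),(378,420))
a=cv2.resize(b[150:255,225:330,::-1],(420,420),interpolation=cv2.INTER_CUBIC)
cv2.imwrite('pics/c5.png',np.hstack([a,w]))
```

```text
8.725 [ 0.58931064 -0.12080125  0.08889043] 0.03290526010411576 8.196286261081696 [ 0.57528944  0.02277379 -1.20777935] [0.02311917 0.05233074 0.01445281]
```

View pics/c5.png

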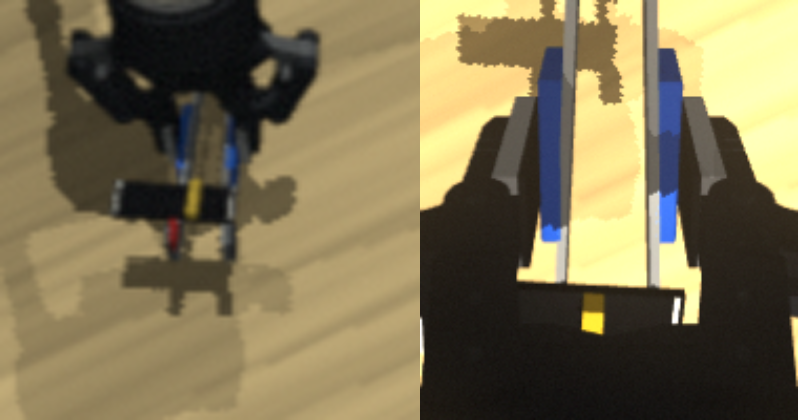

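The tweezers are lifted and level. In the scene crop the red pointer (173,235) is still to the right of the yellow mark (192,200). I'll carry them to the dish with the body yaw close to the scene camera's sight line (about −43°), squeezing slightly more on the way.

Scaled: 37.5 cm / 100 = 0.375, 37.4 cm / 100 = 0.374, -11 degrees / 60 = -0.1833.

Call:
drive_tool(targets=[[[0,0,-0.005,-0.001,0.005,0,0.375],[0,0,-0.0167,-0.004,0.02,0,0.37],[0,0,-0.025,-0.008,0.045,0,0.365],[0,0,-0.0333,-0.013,0.075,0,0.36],[0,0,-0.05,-0.018,0.105,0,0.36],[0,0,-0.0667,-0.023,0.14,0,0.36],[0,0,-0.0833,-0.028,0.175,0,0.36],[0,0,-0.1,-0.033,0.21,0,0.36],[0,0,-0.1167,-0.038,0.245,0,0.36],[0,0,-0.1333,-0.044,0.28,0,0.36],[0,0,-0.15,-0.049,0.31,-0.003,0.36],[0,0,-0.1667,-0.053,0.335,-0.008,0.36],[0,0,-0.175,-0.056,0.355,-0.014,0.36],[0,0,-0.1833,-0.058,0.368,-0.02,0.36],[0,0,-0.1833,-0.059,0.374,-0.025,0.36],[0,0,-0.1833,-0.059,0.375,-0.028,0.36],[0,0,-0.1833,-0.059,0.375,-0.028,0.36],[0,0,-0.1833,-0.059,0.375,-0.028,0.36]]])

```text
time: 11.12
position: [0.5314, 0.2535, 0.0619]
eef_rot: [[-0.765, 0.644, 0.0], [0.644, 0.765, 0.0], [-0.0, 0.0, -1.0]]
wrist_force: [0.5, 0.3, -1.5]
grip_width: 0.0308
finger_force: 8.9
```

```bash
cat > m.py <<'E'
from h import *
import sys
s=robot.state(); t=np.array(s['position']); R=np.array(s['eef_rot'])
print(s['time'],t.round(4),s['grip_width'],s['finger_force'],np.round(s['wrist_force'],1))
u0=float(sys.argv[2]) # underside z
b,c=snap('scene','s'+sys.argv[1]+'.png'); im,w=snap('wrist','w'+sys.argv[1]+'.png')
P=K(c)@np.array(c['orientation']).T
q=P@(np.r_[t[:2],u0]-c['eye']); q=(q[:2]/q[2]).astype(int); print('grip px',q)
h=cv2.cvtColor(b,cv2.COLOR_RGB2HSV); H,S,V=[x.astype(int) for x in cv2.split(h)]
box=np.zeros(H.shape,bool); box[q[1]-20:q[1]+70,q[0]-50:q[0]+50]=1
Y=blobs((H>20)&(H<34)&(S>170)&(V>110)&box,4); A=blobs(((H<8)|(H>172))&(S>120)&(V>60)&box,4)
for k,B,z in(('yel',Y,.0275),('red',A,.0255)):
    for ce,st in B: print(k,ce,st,ray(c,ce,u0+z)[0].round(4))
# bar rear edge in wrist view -> body y direction
g=cv2.cvtColor(im,cv2.COLOR_RGB2HSV); g0=blobs((g[...,0]>20)&(g[...,0]<34)&(g[...,1]>170)&(g[...,2]>110),20)
for ce,st in g0: print('w yel',ce,st,ray(w,ce,u0+.029)[0].round(4))
a=b[q[1]-45:q[1]+65,q[0]-55:q[0]+55,::-1]; a=cv2.resize(a,(440,440),interpolation=cv2.INTER_CUBIC)
x=im[200:400,230:410,::-1]; x=cv2.resize(np.clip(x*1.5,0,255).astype(np.uint8),(350,440))
cv2.imwrite('pics/c'+sys.argv[1]+'.png',np.hstack([a,x]))
E
python3 m.py 6 0.081
```

```text
11.125 [0.5314 0.2535 0.0619] 0.030765032228430984 8.866856843233109 [ 0.5  0.3 -1.5]
grip px [397 118]
yel [393.6 125.7] [393 123   2   6   9] [0.5661 0.2152 0.1085]
red [390.  131.4] [389 129   3   6   8] [0.576  0.1979 0.1065]
w yel [309.6 352.3] [305 348  10  10  96] [0.5574 0.2276 0.11  ]
```

View pics/c6.png

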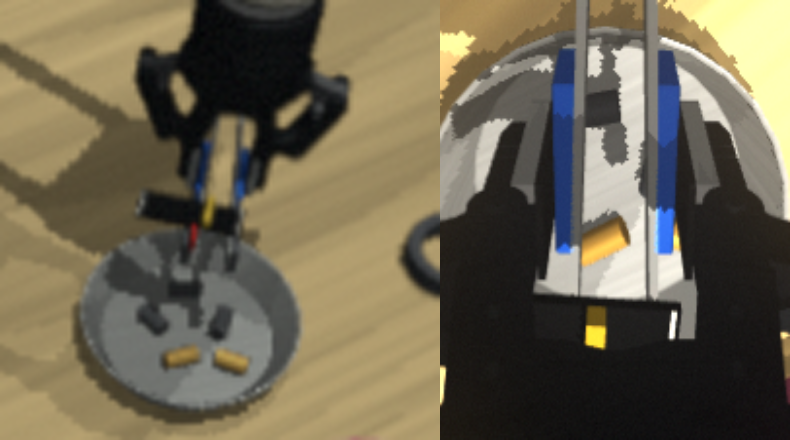

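In the scene crop the pointer (193,238) is right of and below the mark (208,212), with the tips over the dish. I'll refine with colour-weighted centroids in the scene and top views, plus strip edges in the wrist view.

```bash
cat > p.py <<'E'
from h import *
def wc(im,q,kind,r=5):
    x0,y0=int(round(q[0]))-r,int(round(q[1]))-r; b=im[y0:y0+2*r+1,x0:x0+2*r+1].astype(float)
    R,G,B=b[...,0],b[...,1],b[...,2]
    w=np.clip(R-1.8*np.maximum(G,B),0,None) if kind=='r' else np.clip(np.minimum(R,1.3*G)-2.4*B,0,None)
    ys,xs=np.mgrid[y0:y0+2*r+1,x0:x0+2*r+1]; return np.array([(w*xs).sum(),(w*ys).sum()])/w.sum(), w.sum()
def diff(im,c,qy,qr,u0,yaw,dz=(.0275,.0255)):
    a,wa=wc(im,qy,'y'); b,wb=wc(im,qr,'r'); A=ray(c,a,u0+dz[0])[0];B=ray(c,b,u0+dz[1])[0]
    d=(B-A)[:2]; t=np.radians(yaw); return a.round(2),b.round(2),wa,wb,A.round(4),B.round(4),'dx,dy mm',(1e3*d@np.array([[np.cos(t),-np.sin(t)],[np.sin(t),np.cos(t)]])).round(1)
E
python3 - <<'E'
from p import *
cs=optics.get_calibration('scene')
s1=cv2.imread('pics/scene1.png')[:,:,::-1]; s5=cv2.imread('pics/s5.png')[:,:,::-1]; s6=cv2.imread('pics/s6.png')[:,:,::-1]
print('s1',diff(s1,cs,(285,224),(269,230),0,-29))
print('s5',diff(s5,cs,(225+192/4,150+200/4),(225+173/4,150+235/4),.109,-31))
print('s6',diff(s6,cs,(393.6,125.7),(390,131.4),.081,-42.5))
# strip gap slope, wrist views; rows -> edges of strips printed as brightness profile gradient
for f,r0,u0 in(('w2',(120,150,180,210,240),0),('w5',(20,60,100,140,180,210,240,270),.109),):
    im=cv2.imread(f'pics/{f}.png'); print(f,im.shape)
E
```

```text
s1 (array([280.75, 222.34]), array([268.8 , 229.09]), np.float64(574.8000000000001), np.float64(470.19999999999993), array([ 0.6343, -0.1441,  0.0275]), array([ 0.6357, -0.1768,  0.0255]), 'dx,dy mm', array([ 17.2, -28. ]))
s5 (array([272.82, 199.43]), array([267.92, 207.16]), np.float64(842.8000000000002), np.float64(505.19999999999993), array([ 0.6302, -0.1498,  0.1365]), array([ 0.6415, -0.167 ,  0.1345]), 'dx,dy mm', array([18.5, -9. ]))
s6 (array([393.56, 125.93]), array([389.98, 130.78]), np.float64(449.80000000000007), np.float64(334.4), array([0.5667, 0.2147, 0.1085]), array([0.5743, 0.199 , 0.1065]), 'dx,dy mm', array([16.2, -6.5]))
w2 (400, 640, 3)
w5 (400, 640, 3)
```

Call:
drive_tool(targets=[[[0,0,0,0,0,0,0.35],[0,0,0,0,0,0,0.34],[0,0,0,0,0,0,0.33],[0,0,0,0,0,0,0.33],[0,0,0,0,0,0,0.33],[0,0,0,0,0,0,0.33]]])

```text
time: 11.98
position: [0.531, 0.254, 0.0617]
eef_rot: [[-0.765, 0.644, -0.0], [0.644, 0.765, -0.0], [-0.0, -0.0, -1.0]]
wrist_force: [0.4, -0.1, -0.6]
grip_width: 0.0284
finger_force: 9.9
```

```bash
python3 m.py 7 0.081
python3 - <<'E'
from p import *
cs=optics.get_calibration('scene')
print('s7',diff(cv2.imread('pics/s7.png')[:,:,::-1],cs,(393.6,125.9),(391,130.8),.081,-42.5))
# wrist strip profile: yellow-vs-left/right strips and outer blue edges
for f in('w2','w4','w5','w6','w7'):
    h=cv2.cvtColor(cv2.imread(f'pics/{f}.png'),cv2.COLOR_BGR2HSV).astype(int)
    m=(h[...,0]>103)&(h[...,0]<125)&(h[...,1]>110)
    o=[]
    for y in range(235,256,5):
        x=np.where(m[y,270:375])[0]+270; o.append((y,x.min(),x.max()))
    print(f,o)
E
```

```text
11.975 [0.531  0.254  0.0617] 0.02835940225501825 9.908432364463806 [ 0.4 -0.1 -0.6]
grip px [397 117]
yel [393.1 125.4] [392 124   3   4   7] [0.5646 0.2147 0.1085]
red [390.7 131.7] [390 129   2   6   9] [0.5777 0.1989 0.1065]
w yel [305.9 351.6] [301 347  11  11  95] [0.5553 0.2272 0.11  ]
s7 (array([392.96, 125.68]), array([390.83, 131.19]), np.float64(433.90000000000003), np.float64(362.4), array([0.5653, 0.2138, 0.1085]), array([0.5764, 0.2001, 0.1065]), 'dx,dy mm', array([17.5, -2.6]))
w2 [(235, np.int64(280), np.int64(356)), (240, np.int64(279), np.int64(356)), (245, np.int64(279), np.int64(356)), (250, np.int64(285), np.int64(354)), (255, np.int64(286), np.int64(353))]
w4 [(235, np.int64(284), np.int64(357)), (240, np.int64(282), np.int64(358)), (245, np.int64(282), np.int64(359)), (250, np.int64(282), np.int64(359)), (255, np.int64(282), np.int64(358))]
w5 [(235, np.int64(288), np.int64(293)), (240, np.int64(287), np.int64(354)), (245, np.int64(287), np.int64(354)), (250, np.int64(286), np.int64(353)), (255, np.int64(287), np.int64(353))]
w6 [(235, np.int64(289), np.int64(351)), (240, np.int64(288), np.int64(352)), (245, np.int64(288), np.int64(352)), (250, np.int64(288), np.int64(352)), (255, np.int64(288), np.int64(352))]
w7 [(235, np.int64(291), np.int64(349)), (240, np.int64(290), np.int64(350)), (245, np.int64(290), np.int64(350)), (250, np.int64(290), np.int64(349)), (255, np.int64(290), np.int64(349))]
```

View pics/c7.png

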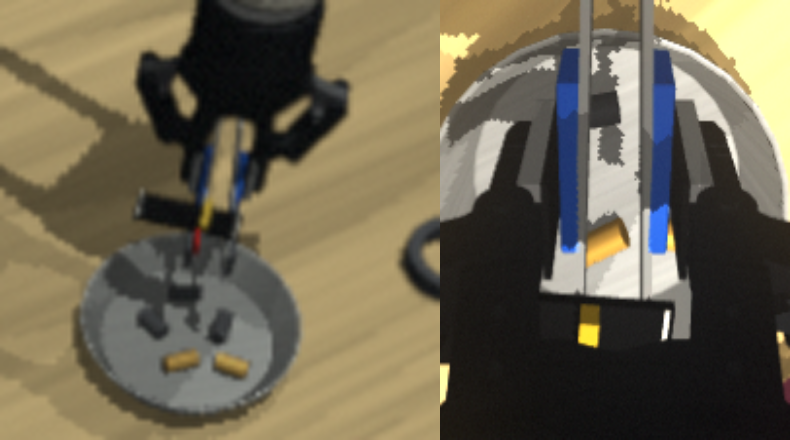

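The picture shows the pointer nearly behind the mark in the sight line: crop red (197,240), yellow (206,215). As a cross-check I'll get the jaw value from the pad width in the wrist views and re-measure the mark.

Run:
```python
from p import *
s=robot.state(); t7=np.array(s['position']); R7=np.array(s['eef_rot']); c7=optics.get_calibration('wrist')
c2=dict(np.load('w2.npz')); c4=dict(np.load('w4.npz')); 
R2=np.array([[-.874,.486,0],[.486,.874,0],[0,0,-1.]])
def widths(f,c,t,R,z,rows):
    im=cv2.imread(f'pics/{f}.png'); h=cv2.cvtColor(im,cv2.COLOR_BGR2HSV).astype(int)
    m=(h[...,0]>103)&(h[...,0]<125)&(h[...,1]>110); o=[]
    for y in rows:
        x=np.where(m[y,265:375])[0]+265
        p=((ray(c,[(x.min()-.5,y),(x.max()+.5,y)],z)-t)@R)*1e3
        o.append((p[:,0].mean(),p[1,1]-p[0,1],p[:,1].mean()))
    return np.array(o)
r=widths('w2',c2,np.array([.59,-.121,.0057]),R2,.02,range(225,246,2)); k=np.polyfit(r[:,0],r[:,1],1); print('relaxed width at centre',k, r[0],r[-1])
c1=dict(np.load('w1.npz')); r1=widths('w1',c1,np.array([.59,-.121,.0057]),R2,.02,range(160,186,2)); k1=np.polyfit(r1[:,0],r1[:,1],1); print('w1',k1,r1[:,1].mean(),r1[:,0].mean())
for f,c,t,R,z in(('w4',c4,np.array([.5909,-.1213,-.0193]),R2,.02),('w7',c7,t7,R7,.101)):
    w=widths(f,c,t,R,z,range(240,286,4)); print(f,np.polyfit(w[:,0],w[:,1],1),w[:,0].mean(),w[:,1].mean())
# mark relative to strips: mid of blue pads relaxed (w1,w2)
for yaw in(-28.5,-29,-29.5):
    T=np.radians(yaw); ya=np.array([-np.sin(T),np.cos(T)])
    for f,c,q,qb in(('w1',c1,(324.6,211.9),None),('w2',c2,(323.7,330.4),None)):
        im=cv2.imread(f'pics/{f}.png')[:,:,::-1]; a,_=wc(im,q,'y',18 if f=='w2' else 9); print(yaw,f,a,(ray(c,a,.0285)[0][:2]@ya*1e3).round(2), 'padmid', ((np.array([.5892,-.11985])@ya)*1e3).round(2))
a,_=wc(cv2.imread('pics/w1.png')[:,:,::-1],(303.2,226),'r',9); print('red w1',a,ray(c1,a,.027)[0]@np.array([.4848,.8746,0])*1e3)
```

```text
relaxed width at centre [-0.12571498 44.24690052] [17.49325636 41.94897119  1.09894054] [ 5.35475451 43.5237859   0.79885355]
w1 [-0.13276246 44.24398319] 44.000766153803234 1.8319714998940493
w4 [-0.06427835 37.22769226] 9.142231878176814 36.640044634461866
w7 [1.84586651e-02 2.78834497e+01] 9.522631420516497 28.05922477915566
-28.5 w1 [324.70384855 212.13871437] 178.84 padmid 175.82
-28.5 w2 [323.64850378 330.10981656] 179.08 padmid 175.82
-29 w1 [324.70384855 212.13871437] 184.27 padmid 180.83
-29 w2 [323.64850378 330.10981656] 184.51 padmid 180.83
-29.5 w1 [324.70384855 212.13871437] 189.69 padmid 185.82
-29.5 w2 [323.64850378 330.10981656] 189.92 padmid 185.82
red w1 [303.0815418  226.12888165] 156.98753468696881
```

Every estimate puts the pointer about 1.5 mm short: jaw about 0.136, and mark about 4.1 mm versus pointer about 2.7 mm. I'll squeeze about 1 mm more.

Call:
drive_tool(targets=[[[0,0,0,0,0,0,0.325],[0,0,0,0,0,0,0.318],[0,0,0,0,0,0,0.318],[0,0,0,0,0,0,0.318],[0,0,0,0,0,0,0.318],[0,0,0,0,0,0,0.318]]])

```text
time: 12.82
position: [0.531, 0.254, 0.0617]
eef_rot: [[-0.765, 0.644, 0.0], [0.644, 0.765, 0.0], [0.0, 0.0, -1.0]]
wrist_force: [1.0, 0.4, -0.9]
grip_width: 0.0271
finger_force: 10.4
```

```bash
python3 m.py 8 0.081
python3 - <<'E'
from p import *
cs=optics.get_calibration('scene'); ct=optics.get_calibration('top')
for i in range(2): 
    im=snap('scene')[0]; print(diff(im,cs,(393,125.7),(391,131),.081,-43.6))
im=snap('top','t8.png')[0]
P=K(ct)@np.array(ct['orientation']).T
for X in([.5655,.2138,.109],[.5764,.2001,.108],[.575,.2,.028]):
    q=P@(np.array(X)-ct['eye']); print('top px',q[:2]/q[2])
q=P@(np.array([.5655,.2138,.109])-ct['eye']); q2=P@(np.array([.58,.2,.108])-ct['eye'])
print(diff(im,ct,q[:2]/q[2],q2[:2]/q2[2],.081,-43.6,(.029,.027)))
E
```

```text
12.825 [0.531  0.254  0.0617] 0.027059463850440457 10.440236628055573 [ 1.   0.4 -0.9]
grip px [397 117]
yel [392.6 125.7] [392 124   2   4   7] [0.5649 0.213  0.1085]
red [391.1 131.3] [391 129   2   6   7] [0.5771 0.2005 0.1065]
w yel [304.6 351.2] [300 347  10  10  94] [0.5547 0.2268 0.11  ]
(array([392.72, 125.65]), array([391.  , 131.41]), np.float64(415.70000000000005), np.float64(281.79999999999995), array([0.5649, 0.2133, 0.1085]), array([0.5772, 0.2001, 0.1065]), 'dx,dy mm', array([18.1, -1.1]))
(array([392.69, 125.63]), array([391.  , 131.37]), np.float64(413.70000000000005), np.float64(282.6), array([0.5648, 0.2133, 0.1085]), array([0.5771, 0.2002, 0.1065]), 'dx,dy mm', array([18., -1.]))
top px [239.95913512 204.11803223]
top px [245.47701275 200.00111061]
top px [250.62934076 205.93322893]
(array([239.86, 206.96]), array([245.84, 201.75]), np.float64(1241.4), np.float64(253.59999999999997), array([0.5578, 0.214 , 0.11  ]), array([0.5718, 0.1993, 0.108 ]), 'dx,dy mm', array([20.2, -1. ]))
```

```bash
python3 -c "
from bench import robot
print(robot.sign_off())"
```

```text
the job is handed in; nothing more can be done
None
```

I handed the job in with the tweezers held level over the dish, about 8 cm above the bench, with both tips above it; the judge's result was not shown. The last camera readings put the red pointer within about 1 mm of the yellow mark (limit 2.5 mm), though the grip force suggests it could be up to about 1.5 mm past.

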